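# Roll up the cabinet and count out three burnishing balls

### The job

Roll the slatted shutter of the cabinet all the way up so that it stays open by itself, then turn the black paddle knob inside exactly three clicks clockwise, so that three steel balls run down the chute into the dish. Leave the dish under the chute and do not disturb the other things on the bench and in the cabinet.

Things in the scene. Friction and masses are not known exactly. Their poses are not given: they have to be found in the camera images.
- cabinet: Plywood roll-top cabinet fixed to the bench, sizes in mm: 325 deep (x), 300 wide (y), 246 high; origin under its middle. Its -x side is its front, turned roughly to the robot (yaw varies). Front: a sill 124 high, outer face at x = -155. Inside: a deck at height 110. A fixed curved hood covers the rear. The round-topped side walls (outer faces y = +-151) have radius 166 about shutter_axis.
- shutter_axis (a point): Centre of the circular side tracks, 80 above the cabinet's origin. The slats turn about the cabinet's y axis through this point, outer radius 156.
- shutter (a joint): Slatted wooden shutter in the side tracks, rad about shutter_axis: 0 = shut (slats from 17 to 107 degrees of the circle, counted from the cabinet's -x up over the top), growing as it is raised up and back; stop at 1.536 = fully open under the hood. 0.45 to 0.8 kg; let go before about 0.9 rad it falls shut, well past that its weight carries it to the open stop.
- handle (a point): Middle of the shutter's handle: round steel bar 12 thick, 110 long, along the cabinet's y, on end posts, 44 clear of the slats, 200 from shutter_axis, at 20 degrees + shutter value up from the cabinet's -x (shut: cabinet x -188, z 148; open: x +53, z 272). Can be pinched across the bar from above, fingers leaning 20 to 45 degrees forward at first; the bar may turn in the grip.
- knob (a joint): Turn of the paddle knob and its nine-pocket star wheel about a vertical axis, rad, growing clockwise seen from above; 0 at the start, it cannot turn back beyond. Spring detents hold it every 40 degrees (0.698 rad), one click each; about 0.1 N m passes a click; let go near a click it settles there. Each click drops one ball through a hole at the drum's front into the chute.
- knob_grip (a point): Centre of the black paddle grip on the knob's axis, at x -65, y 0, z 170 in the cabinet frame (mm). A bar 56 long (this point's x; along the cabinet's x at knob = 0), 14 thick (y), 35 high (top at z 186); the wheel and drum below it (radius 62) end at z 135, the small detent balls over the wheel at z 146. Clear from above once the shutter is open.
- dish_center (a point): Dark steel dish standing loose on the bench under the chute in front of the cabinet, rim diameter 100, height 36; point on its axis 18 above the bench.
- ball1_center (a point): Centre of a loose steel ball, diameter 18, 24 g, in the star wheel's pocket that reaches the hole at click 1.
- ball2_center (a point): Centre of a loose steel ball, diameter 18, 24 g, in the star wheel's pocket that reaches the hole at click 2.
- ball3_center (a point): Centre of a loose steel ball, diameter 18, 24 g, in the star wheel's pocket that reaches the hole at click 3.
- ball4_center (a point): Centre of a loose steel ball, diameter 18, 24 g, in the star wheel's pocket that reaches the hole at click 4.
- ball5_center (a point): Centre of a loose steel ball, diameter 18, 24 g, in the star wheel's pocket that reaches the hole at click 5.
- ball6_center (a point): Centre of a loose steel ball, diameter 18, 24 g, in the star wheel's pocket that reaches the hole at click 6.
- oil_mid (a point): Bystander. Amber bottle, diameter 52, height 170, near the front of the cabinet; point 85 up.
- paste_mid (a point): Bystander. Glass jar, diameter 66, height 85, near the front of the cabinet; point 42 up.
- wax_mid (a point): Bystander. Steel can, diameter 64, height 110, beside the cabinet; point 55 up.
- bar_mid (a point): Bystander. Bar of polishing compound 130 x 45 x 40 high, lying beside the cabinet; its centre.
- turned_mid (a point): Bystander. Turned wooden drawer knob, diameter 48, height 54, on the deck inside the cabinet; point 27 up.
- tin_mid (a point): Bystander. Small tin, diameter 44, height 35, on the deck inside the cabinet; point 17 up.
- brush_mid (a point): Bystander. Hand brush lying on the bench, 170 long; a point 10 above its origin.
Things that resemble listed ones, but are neither listed nor needed, are in the scene too. Of the things like the part that bears dish_center, leave any that is red; of the rest the smaller one is meant.

How it is judged (in metres and radians):
On the way, in this order (a step that is already met when the one before it is completed fails the run):
1. the shutter is fully up and stays there with no finger on it (value of joint shutter above 1.4 rad and contact force between each of the arm, the fingers and shutter below 0.1 N), for 0.3 s.
2. the knob has been turned three clicks and three balls are in the dish (value of joint knob between 1.8944 and 2.2944 rad and horizontal distance between each of ball1_center, ball2_center, ball3_center and dish_center below 0.046 m and height (world z) of each of ball1_center, ball2_center, ball3_center below 0.04 m), for 0.2 s.
At the end, for the whole second after the job is handed in: The shutter stays open (within 0.136 rad of its stop), the knob rests within 0.2 rad of the third click, balls 1 to 3 lie still in the dish and balls 4 to 6 are still in the dispenser; the dish is within 30 mm of where it stood (all of step 2 and value of joint shutter above 1.4 rad and height (world z) of each of ball4_center, ball5_center, ball6_center above 0.1 m and linear speed of each of ball1, ball2, ball3 below 0.05 m/s and distance of dish_center from where it was at the start of the episode below 0.03 m); the robot touches nothing.
It fails at once if the knob is turned well past the third click (value of joint knob above 2.51327 rad).
It fails at once if the dish is knocked away or tipped (distance of dish_center from where it was at the start of the episode above 0.03 m or angle between dish_center's own z axis and vertical above 0.5 rad).
It fails at once if another thing on the bench or in the cabinet is pushed away or knocked over (distance of any of oil_mid, paste_mid, wax_mid, bar_mid, turned_mid, tin_mid, brush_mid from where it was at the start of the episode above 0.03 m).
It also fails if it takes over 64 s, if anything falls off the work surface, if the arm or the gripper's body presses on something with over 40 N, if the wrist force passes 120 N, or if a joint passes its speed limit or range.

### The arm

A 6-joint arm with a two-finger parallel gripper is mounted at the origin on the work surface. World frame = base frame: x ahead of the robot, y to its left, z up, the work surface at z = 0. Lengths are in m, angles in degrees, forces in N, time in s.
With the tool pointing down it reaches from about 0.225 to 0.725 m from the base axis. Payload 3.1 kg.
Tool frame: the origin (TCP) lies midway between the tips of the shut fingers; the grasp point (between the pads) lies 19 mm behind it; z points along the fingers, y is the line along which they close (so a half turn about z gives the same grasp; the last joint's range is limited). The gripper opens to 85 mm and grips with 20 to 120 N. Pads are 22 mm wide; open, the fingers measure 114 mm over their backs; the gripper's body (76 mm by 85 mm) begins 54 mm behind the grasp point. The pads swing forward as they close: fully open they stand 13 mm farther back than shut.
Start: joints at [65.73, 2.75, 5.684, 92.934, 0, 82.678], TCP at [0.153, 0.502, 0.231] pointing down, gripper open.
Joint ranges: [-166.93, 166.93], [-56.73, 111.36], [-69.38, 81.34], [-121.58, 131.49], [-85.45, 84.26], [-180, 180]. Speed limits (degrees/s): [159.86, 159.86, 180, 180, 180, 180].

### API

Orientations are given as a 3x3 rotation matrix whose columns are the frame's x, y, z axes.
In Python, from cell import ctrl gives the robot as it stands. The module is installed in compiled form; this text tells all that it offers.
- The arm moves only by the shell command python3 -m creep 'ROWS'. ROWS is JSON, a list that holds one entry, the list of rows, each a list of 5 numbers: the shift along the tool's x, y, z in mm, then the turn about the tool's z in degrees, then the finger opening in mm, from 0 to 85.4. A call has 1 to 12 rows; each row is the pose to reach, as a shift and turn from the pose commanded when the call began, along the tool's axes at that moment; what a row does not reach only later rows make up. A row lasts 1/10 s, in which the tool goes at most 50 mm and 8.59 degrees, less where a joint would pass 70% of its speed; a pose out of reach is approached as far as the arm can. A call with a gripper value outside its range is refused whole. The fingers move at their own pace and stop on an object; the grip force is fixed at half the most. Time passes only in rows, so rows that repeat a pose let the fingers close. It gives the time, the measured TCP pose, the force, the opening and the grip force at its end, in the units of the state.
- ctrl.sense(): the state, without advancing time (a new reading comes with each control period).
- ctrl.camera(name): name is "scene" or "top" or "wrist"; returns the picture (400x640x3 uint8, blue, green, red); there is no depth.
- ctrl.calibration(name): a dict with "fx", "fy", "cx", "cy" (pixels), "R" (3x3) and "t" (3): a world point X has camera coordinates R X + t. Camera axes: x right, y down, z forward; pixel columns grow to the right and rows downward; lengths in m; the calibration is good to about 2 mm. A picture is of the moment at which its call begins: read the wrist's pose just before it. calibration takes no time and is no camera call; for the wrist camera it gives the pose at the moment of the call.
- ctrl.job_done(): hands the job in; it is judged then, once.
Trained networks look in the newest picture that a camera, given by its name, has taken for a name from the list of things; names that differ only in an ending like _2 or _b are one class to them, and where a whole thing is asked for, a point or a joint stands for the part that bears it (a point fixed in the world has none). Each returns a list of dicts, best first, with "p" (0 to 1); they miss things now and then, are a little off and sometimes report something else, mostly with a low value. They report only what shows in the picture. A call takes as long as a camera call. They do not tell look-alikes from the thing itself.
- ctrl.outline_of(camera, thing): "mask" (400x640 bool, what is visible of it) and "point" ([row, column] in pixels, amid what is visible of it).
The state is a dict: "time_s": time; "joint_pos": joint angles; "joint_velocities": joint speeds; "joint_torque": joint torques, N m; "tool_pos": TCP position; "tool_rot": TCP orientation; "ft_force": force on the tool from outside, world axes, zero at the start; "ft_torque": the same for the moment, N m; "width": opening from 0.0 (shut) to 1.0 (fully open); "finger_force": force on a finger pad.
Only numpy, scipy, OpenCV 4.12 (cv2) and the standard library are available. Lean on these libraries where they do the work, as an engineer would, in place of code of your own. Each camera call takes 0.05 s, during which the arm holds its last target. There are 200 camera calls.

## Working session

There is one attempt and no reset: what is moved stays moved. The work goes in short steps, Python scripts to look and compute and a shell command to move; the robot and the scene stay as the last step left them, time stands still between calls to the robot, and variables do not carry over. Pictures are saved under pics/ and viewed, at most 10 in all, crops included, and the job is handed in when it is done.

```bash
mkdir -p pics; python3 - <<'E'
from cell import ctrl
import cv2,numpy as np
s=ctrl.sense();print(s['time_s'],s['tool_pos'],np.round(s['tool_rot'],3).tolist(),s['width'])
for c in("scene","top"):
    im=ctrl.camera(c);cv2.imwrite(f"pics/{c}0.png",im)
    k=ctrl.calibration(c);print(c,k['fx'],k['cx'],k['cy'],np.round(k['R'],3).tolist(),np.round(k['t'],3))
    for n in("cabinet","handle","shutter","dish_center","oil_mid","paste_mid","wax_mid","bar_mid","brush_mid","knob_grip"):
        r=ctrl.outline_of(c,n);print(n,[(round(d['p'],2),[int(v) for v in d['point']],int(d['mask'].sum())) for d in r[:4]])
E
```

```text
0.0 [0.15282475 0.50161329 0.23011618] [[-0.957, 0.292, -0.001], [0.292, 0.957, -0.002], [0.0, -0.002, -1.0]] 1.001748728563178
scene 514.0082941938768 316.8027749228098 208.0362520537593 [[-0.817, 0.576, 0.001], [0.413, 0.586, -0.697], [-0.402, -0.57, -0.717]] [ 0.391 -0.161  2.097]
cabinet [(0.97, [201, 245], 9715)]
handle []
shutter [(0.73, [171, 252], 2049), (0.35, [299, 435], 526)]
dish_center [(0.72, [177, 303], 180), (0.72, [145, 257], 270), (0.59, [151, 312], 559)]
oil_mid [(0.58, [201, 324], 445)]
paste_mid [(0.51, [158, 271], 200)]
wax_mid []
bar_mid [(0.61, [199, 242], 10059)]
brush_mid [(0.95, [300, 432], 485)]
knob_grip []
top 386.4229077443863 314.4911218671631 195.50357370494197 [[-0.029, -1.0, -0.0], [-0.998, 0.029, -0.052], [0.052, -0.001, -0.999]] [0.06  0.499 1.397]
cabinet [(0.75, [141, 374], 9845)]
handle [(0.86, [154, 376], 5785)]
shutter [(0.88, [151, 375], 5594), (0.31, [210, 375], 617), (0.26, [201, 418], 353)]
dish_center [(0.75, [202, 455], 604), (0.71, [210, 377], 580), (0.66, [250, 415], 1083)]
oil_mid [(0.48, [211, 329], 172)]
paste_mid [(0.86, [199, 417], 328)]
wax_mid [(0.75, [181, 310], 295)]
bar_mid [(0.65, [155, 437], 291), (0.46, [202, 415], 359)]
brush_mid [(0.96, [232, 182], 363)]
knob_grip []
```

```bash
python3 - <<'E'
import cv2
a=cv2.imread("pics/top0.png")[60:280,250:490];cv2.imwrite("pics/a.png",cv2.resize(a,None,fx=2.7,fy=2.7,interpolation=cv2.INTER_CUBIC))
a=cv2.imread("pics/scene0.png")[90:310,150:390];cv2.imwrite("pics/b.png",cv2.resize(a,None,fx=2.7,fy=2.7,interpolation=cv2.INTER_CUBIC))
E
```

```text
(no output)
```

View pics/a.png

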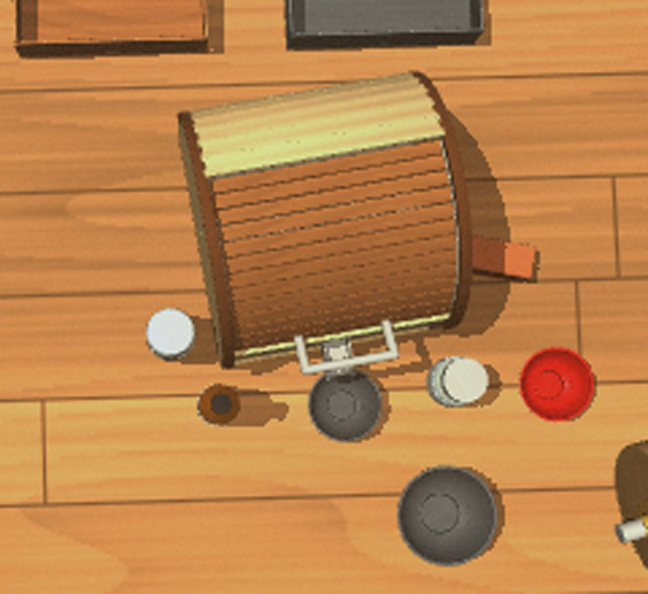

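View pics/b.png

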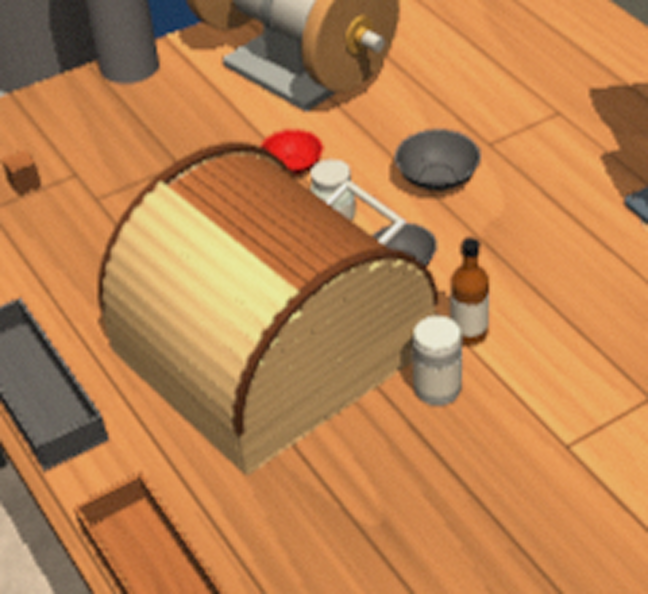

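The top view shows three bowls: the small dark one under the chute at px (210,377), the red one at (202,455), and a larger dark one at (250,415). By the description, the dish is the small dark one. The handle is the grey bar centred near (194,380), with the bottle on its left and the jar on its right. Next I fit the cabinet pose.

```bash
cat > h.py <<'E'
import numpy as np,cv2
from cell import ctrl
def proj(k,X):
    c=np.atleast_2d(X)@np.array(k['R']).T+k['t'];return np.c_[k['fx']*c[:,0]/c[:,2]+k['cx'],k['fy']*c[:,1]/c[:,2]+k['cy']]
def ray(k,u,v,z):
    d=np.array(k['R']).T@[(u-k['cx'])/k['fx'],(v-k['cy'])/k['fy'],1];o=-np.array(k['R']).T@k['t'];return o+d*(z-o[2])/d[2]
def cab(p,X):
    c,s=np.cos(p[2]),np.sin(p[2]);X=np.atleast_2d(X);return np.c_[p[0]+c*X[:,0]-s*X[:,1],p[1]+s*X[:,0]+c*X[:,1],X[:,2]]
E
python3 - <<'E'
from h import *
from scipy.optimize import minimize
a=np.radians(np.arange(0,181,5))
M=[]
for y in(-.151,.151):
    M+=[[-.166*np.cos(t),y,.08+.166*np.sin(t)] for t in a]+[[-.157,y,0],[.16,y,0]]
M=np.array(M)
obs=[]
for c in("top","scene"):
    ctrl.camera(c);k=ctrl.calibration(c);r=ctrl.outline_of(c,"cabinet")
    m=r[0]['mask'].astype(np.uint8);print(c,r[0]['p'],m.sum());m=cv2.morphologyEx(m,cv2.MORPH_OPEN,np.ones((7,7)));obs.append((k,m))
kt=obs[0][0]
e1=ray(kt,250+304/2.7,60+372/2.7,.148);e2=ray(kt,250+397/2.7,60+355/2.7,.148)
print("bar",e1,e2,np.linalg.norm(e1-e2))
def iou(p,o):
    im=np.zeros((400,640),np.uint8);h=cv2.convexHull(np.float32(proj(o[0],cab(p,M))))
    cv2.fillConvexPoly(im,np.round(h*16).astype(np.int32),1,shift=4);return (im&o[1]).sum()/(im|o[1]).sum()
mid=(e1+e2)/2;d=e1-e2;yaw=np.arctan2(-d[0],d[1])
p0=np.r_[mid[:2]+.188*np.array([np.cos(yaw),np.sin(yaw)]),yaw];print("p from bar",p0,np.degrees(yaw),[iou(p0,o) for o in obs])
best=min((minimize(lambda p:-sum(iou(p*[1,1,1],o) for o in w),p0,method='Nelder-Mead',options=dict(initial_simplex=p0+np.array([[0,0,0],[.02,0,0],[0,.02,0],[0,0,.1]]),maxiter=200)) for w in(obs,)),key=lambda r:r.fun)
p=best.x;print("fit",p,np.degrees(p[2]),[iou(p,o) for o in obs])
print(proj(kt,cab(p,[[-.188,.055,.148],[-.188,-.055,.148]])),"seen",250+304/2.7,60+372/2.7,250+397/2.7,60+355/2.7)
for n,u,v,z in(("oil",331,210.5,.17),("jar",420,201,.085),("dish",377.5,210,.036)):
    print(n,ray(kt,u,v,z))
print(ctrl.sense()['time_s'])
E
```

```text
top 0.76 9816
scene 0.8 10068
bar [ 0.48107164 -0.11226626  0.148     ] [ 0.49854801 -0.22664478  0.148     ] 0.11570597059514305
p from bar [ 0.67565299 -0.14105977  0.15162151] 8.687272433339675 [np.float64(0.9530747588424437), np.float64(0.9421415396563441)]
fit [ 0.68100496 -0.13888014  0.1484013 ] 8.502767996969284 [np.float64(0.9645096056622852), np.float64(0.9625134579622199)]
[[362.53401917 196.00156789]
 [395.29368446 190.12368517]] seen 362.5925925925926 197.77777777777777 397.03703703703707 191.48148148148147
oil [ 0.44194013 -0.00586438  0.17      ]
jar [ 0.46679204 -0.3182889   0.085     ]
dish [ 0.4404474  -0.17814314  0.036     ]
1.3
```

```bash
cat >> h.py <<'E'
P=np.array([.678,-.140,np.radians(8.6)])
def go(X,yaw,s=None):
    s=s or ctrl.sense();R=np.array(s['tool_rot']);d=R.T@(np.array(X)-s['tool_pos'])*1000
    cur=np.degrees(np.arctan2(R[1,1],R[0,1]));print("shift",np.round(d,1),"turn",round((cur-yaw+180)%360-180,1))
E
python3 -c "
from h import *
x=cab(P,[-.188,0,.26])[0];print(x);go(x,8.6)"
```

```text
[ 0.4921138  -0.16811264  0.26      ]
shift [-519.7 -542.3  -28.7] turn 64.5
```

```bash
python3 -m creep '[[[-50,-52,-29,8,60],[-90,-94,-29,16,60],[-130,-135,-29,24,60],[-170,-177,-29,32,60],[-210,-219,-29,40,60],[-250,-261,-29,48,60],[-290,-302,-29,56,60],[-330,-344,-29,64.5,60],[-370,-386,-29,64.5,60],[-410,-428,-29,64.5,60],[-450,-470,-29,64.5,60],[-480,-501,-29,64.5,60]]]'
python3 -c "
from h import *
go(cab(P,[-.188,0,.26])[0],8.6)"
```

```text
time_s: 2.5
tool_pos: [0.4226, -0.0318, 0.2606]
tool_rot: [[-0.148, 0.989, 0.001], [0.989, 0.148, 0.0], [-0.0, 0.001, -1.0]]
ft_force: [0.4, 1.6, -0.5]
width: 0.7
finger_force: 0.0
shift [-145.1   48.6    0.7] turn -0.1
```

```bash
python3 -m creep '[[[-45,15,0,0,50],[-90,30,0,0,50],[-130,43,0,0,50],[-145,48.5,0,0,50],[-145,48.5,0,0,50],[-145,48.5,0,0,50]]]'
python3 - <<'E'
from h import *
s=ctrl.sense();print(s['tool_pos'],s['width'])
k=ctrl.calibration("wrist");im=ctrl.camera("wrist")
for n in("handle","dish_center","shutter"):
    print(n,[(round(d['p'],2),[int(v) for v in d['point']],int(d['mask'].sum())) for d in ctrl.outline_of("wrist",n)[:3]])
q=proj(k,cab(P,[[-.188,.055,.148],[-.188,-.055,.148],[-.188,0,.148]]));print(q)
tip=proj(k,[s['tool_pos']]);print("tcp",tip)
for a in q:cv2.drawMarker(im,tuple(int(v) for v in a),(0,255,0),0,12,1)
cv2.imwrite("pics/w1.png",im)
E
```

```text
time_s: 3.1
tool_pos: [0.4912, -0.1657, 0.2601]
tool_rot: [[-0.148, 0.989, -0.001], [0.989, 0.148, 0.001], [0.001, -0.001, -1.0]]
ft_force: [-0.3, 1.1, 0.1]
width: 0.583
finger_force: 0.0
[ 0.49123558 -0.16565341  0.2600763 ] 0.5829988605857872
handle [(0.94, [173, 511], 95425)]
dish_center [(0.97, [263, 142], 8062), (0.83, [175, 268], 5140), (0.73, [354, 275], 1050)]
shutter [(0.29, [21, 296], 2275)]
[[318.1193307  137.72962899]
 [318.3826922  263.71224713]
 [318.25928412 204.67828605]]
tcp [[316.90093155 267.80687473]]
```

View pics/w1.png

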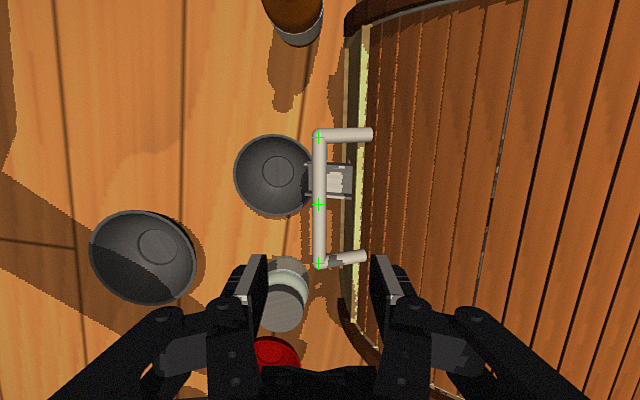

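The wrist view shows the bar's projected ends (318,138) and (318,263) falling on the real bar. The fingers straddle it, with the small dark dish at (273,175) and the chute at (328,180). I'll descend and pinch.

```bash
python3 -m creep '[[[-2,1,40,0,45],[-2,1,80,0,45],[-2,1,105,0,45],[-2,1,120,0,45],[-2,1,127,0,45],[-2,1,127,0,45],[-2,1,127,0,45]]]'; python3 -m creep '[[[0,0,0,0,20],[0,0,0,0,5],[0,0,0,0,5],[0,0,0,0,5],[0,0,0,0,5],[0,0,0,0,5]]]'
```

```text
time_s: 4.0
tool_pos: [0.4938, -0.1679, 0.135]
tool_rot: [[-0.149, 0.989, 0.003], [0.989, 0.149, -0.001], [-0.002, 0.002, -1.0]]
ft_force: [0.3, -0.1, 0.1]
width: 0.527
finger_force: 0.0
time_s: 4.6
tool_pos: [0.492, -0.1683, 0.1349]
tool_rot: [[-0.148, 0.989, -0.001], [0.989, 0.148, -0.002], [-0.002, -0.001, -1.0]]
ft_force: [-4.1, -1.1, 5.3]
width: 0.113
finger_force: 58.5
```

```bash
python3 -m creep '[[[0,3,-8,0,5],[0,7,-16,0,5],[0,10.5,-24,0,5],[0,15,-31.5,0,5],[0,19,-39,0,5],[0,24,-46.5,0,5],[0,29.5,-53.5,0,5],[0,35,-60,0,5],[0,40.5,-66.5,0,5],[0,46.5,-73,0,5],[0,53,-79,0,5],[0,59.5,-85,0,5]]]'
```

```text
time_s: 5.8
tool_pos: [0.548, -0.16, 0.22]
tool_rot: [[-0.147, 0.989, -0.008], [0.989, 0.147, -0.003], [-0.002, -0.008, -1.0]]
ft_force: [-11.3, -3.5, 5.7]
width: 0.116
finger_force: 58.5
```

```bash
python3 -m creep '[[[0,7,-5.5,0,5],[0,14,-10.5,0,5],[0,21,-15.5,0,5],[0,28.5,-20,0,5],[0,44,-28,0,5],[0,60,-34.5,0,5],[0,77,-40,0,5],[0,94,-44,0,5],[0,111,-46,0,5],[0,128.5,-47,0,5],[0,128.5,-47,0,5]]]'
python3 -c "
from h import *
s=ctrl.sense();p=np.array(s['tool_pos']);print(np.hypot(p[0],p[1]),s['joint_pos'],cab(P,[.0,0,.28-.015])[0])"
```

```text
time_s: 6.9
tool_pos: [0.683, -0.14, 0.2688]
tool_rot: [[-0.149, 0.989, 0.011], [0.989, 0.149, -0.002], [-0.004, 0.01, -1.0]]
ft_force: [2.4, -1.9, 5.6]
width: 0.109
finger_force: 64.4
0.6972434522761624 [-1.71150155e+01  3.20539355e+01  4.61385225e+01  1.03461638e+02
  4.99217103e-02  6.43023351e+01] [ 0.678 -0.14   0.265]
```

```bash
python3 -m creep '[[[0,10,0,0,5],[0,20,0.5,0,5],[0,28,1.5,0,5],[0,28,1.5,0,5]]]'; python3 -m creep '[[[0,0,0,0,20],[0,0,0,0,45],[0,0,0,0,45],[0,0,0,0,45],[0,0,-20,0,45],[0,-10,-50,0,45],[0,-10,-60,0,45],[0,-10,-60,0,45]]]'
python3 - <<'E'
from h import *
im=ctrl.camera("top");k=ctrl.calibration("top");im=im[60:280,250:490];cv2.imwrite("pics/t2.png",cv2.resize(im,None,fx=2.7,fy=2.7,interpolation=cv2.INTER_CUBIC))
s=ctrl.sense();print(s['tool_pos']);go(cab(P,[-.065,0,.25])[0],98.6)
E
```

```text
time_s: 7.3
tool_pos: [0.7094, -0.1361, 0.2657]
tool_rot: [[-0.149, 0.989, 0.008], [0.989, 0.149, -0.002], [-0.003, 0.007, -1.0]]
ft_force: [3.8, -3.0, 3.6]
width: 0.109
finger_force: 65.1
time_s: 8.1
tool_pos: [0.6964, -0.1371, 0.3266]
tool_rot: [[-0.149, 0.989, 0.004], [0.989, 0.149, -0.001], [-0.002, 0.004, -1.0]]
ft_force: [0.3, -0.2, -0.3]
width: 0.526
finger_force: 0.0
[ 0.69660527 -0.13704738  0.32469491]
shift [ -0.2 -83.9  74.6] turn -90.0
```

View pics/t2.png

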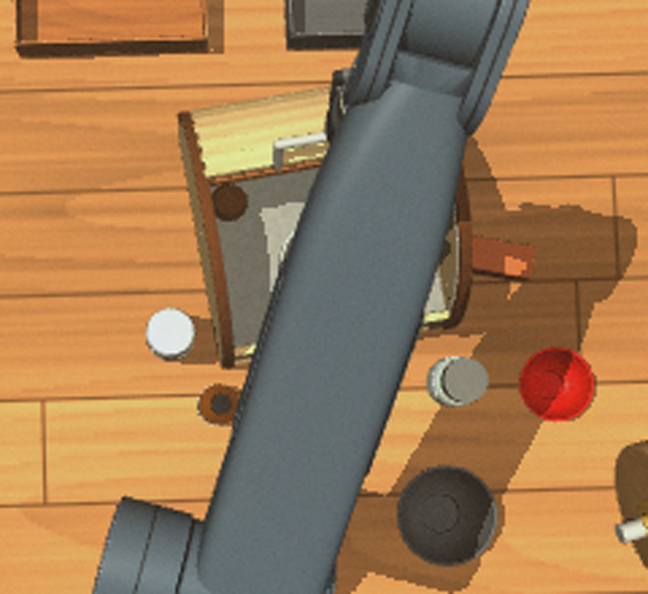

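The shutter is at the hood, with the handle bar at crop px (300,150), and the turned knob sits at (230,203). Next I go above the paddle.

```bash
python3 -m creep '[[[0,-30,0,-8,45],[0,-60,0,-16,45],[0,-84,10,-24,45],[0,-84,30,-32,45],[0,-84,50,-40,45],[0,-84,65,-48,45],[0,-84,65,-56,45],[0,-84,65,-64,45],[0,-84,65,-72,45],[0,-84,65,-80,45],[0,-84,65,-88,45],[0,-84,65,-90,45]]]'
python3 - <<'E'
from h import *
s=ctrl.sense();k=ctrl.calibration("wrist");im=ctrl.camera("wrist")
r=ctrl.outline_of("wrist","knob_grip")
for d in r[:3]:
    print(round(d['p'],2),d['point'],d['mask'].sum(),cv2.minAreaRect(np.argwhere(d['mask'])[:,::-1].astype(np.float32)))
go(cab(P,[-.065,0,.25])[0],98.6)
q=proj(k,cab(P,[[-.093,.007,.186],[-.037,.007,.186],[-.037,-.007,.186],[-.093,-.007,.186]]));print(q)
cv2.polylines(im,[q.round().astype(int)],True,(0,255,0),1)
cv2.imwrite("pics/w3.png",im)
E
```

```text
time_s: 9.35
tool_pos: [0.6122, -0.149, 0.2564]
tool_rot: [[-0.988, -0.152, -0.004], [-0.152, 0.988, 0.001], [0.003, 0.002, -1.0]]
ft_force: [0.4, 0.4, -0.3]
width: 0.527
finger_force: 0.0
0.59 [202.3, 317.2] 7133 ((317.80224609375, 195.30482482910156), (125.01217651367188, 117.68092346191406), 1.3639274835586548)
shift [-1.3 -0.9  6.7] turn -0.1
[[326.99729451 181.62530848]
 [326.22500776 255.83388105]
 [307.20707139 255.82317489]
 [306.50360977 181.5994667 ]]
```

View pics/w3.png

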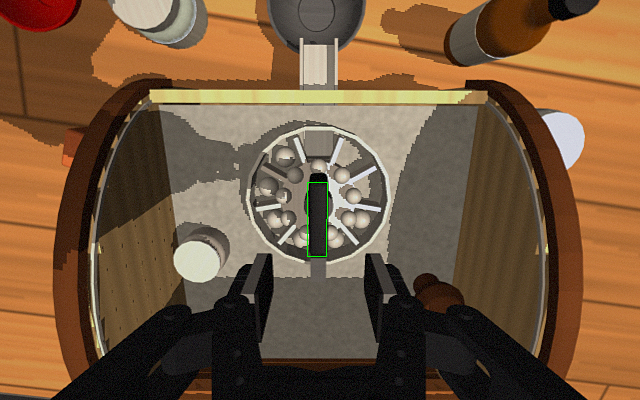

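```bash
python3 - <<'E'
from h import *
im=ctrl.camera("wrist");cv2.imwrite("pics/w4.png",cv2.resize(im[110:280,230:410],None,fx=3.3,fy=3.3,interpolation=cv2.INTER_NEAREST))
k=ctrl.calibration("wrist")
print(proj(k,cab(P,[[-.065,0,.135],[-.127,0,.135],[-.003,0,.135],[-.065,.062,.135],[-.065,-.062,.135],[-.093,0,.155]])))
E
```

```text
[[317.07824105 199.0900277 ]
 [316.82218914 125.15486283]
 [317.3016165  263.58984259]
 [388.90578042 198.89521115]
 [245.20514784 199.28496781]
 [316.92252128 171.84911905]]
```

View pics/w4.png

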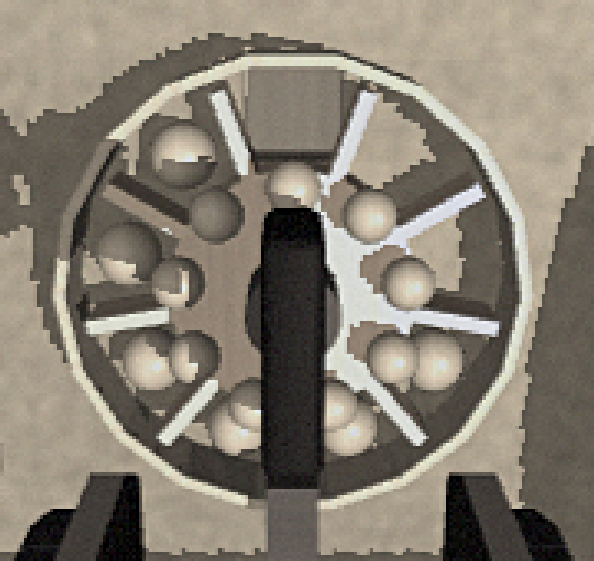

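The paddle, at cols 309–328 and along the cabinet's x, agrees with the model to about 1.5 mm. The tin at (200,258) and the turned knob at (435,290) are clear of the fingers.

```bash
python3 -m creep '[[[-1,0.5,40,0,45],[-1,0.5,70,0,45],[-1,0.5,88,0,45],[-1,0.5,98,0,45],[-1,0.5,98,0,45],[-1,0.5,98,0,45]]]'; python3 -m creep '[[[0,0,0,0,20],[0,0,0,0,5],[0,0,0,0,5],[0,0,0,0,5],[0,0,0,0,5],[0,0,0,0,5]]]'; python3 -c "
from h import *
print(ctrl.sense()['joint_pos']);go(cab(P,[-.065,0,.158])[0],98.6)"
```

```text
time_s: 10.1
tool_pos: [0.6146, -0.1489, 0.1615]
tool_rot: [[-0.989, -0.149, 0.001], [-0.149, 0.989, -0.0], [-0.001, -0.0, -1.0]]
ft_force: [-0.6, 0.3, 0.9]
width: 0.53
finger_force: 0.0
time_s: 10.7
tool_pos: [0.6152, -0.1486, 0.1627]
tool_rot: [[-0.989, -0.149, 0.003], [-0.149, 0.989, -0.0], [-0.003, -0.001, -1.0]]
ft_force: [-0.8, 1.6, 5.3]
width: 0.148
finger_force: 60.7
[-1.96738044e+01  1.85722910e+01  1.59536964e+01  8.72156517e+01
  5.18978432e-02 -2.82329371e+01]
shift [ 1.6 -0.9  4.7] turn -0.0
```

```bash
python3 -m creep '[[[0,0,0,5,5],[0,0,0,10,5],[0,0,0,15,5],[0,0,0,20,5],[0,0,0,25,5],[0,0,0,30,5],[0,0,0,35,5],[0,0,0,40,5],[0,0,0,40,5],[0,0,0,40,5],[0,0,0,40,5],[0,0,0,40,5]]]'
python3 - <<'E'
from h import *
for c in("top","scene"):
    ctrl.camera(c)
    k=ctrl.calibration(c)
    for n in("ball1_center","dish_center"):
        print(c,n,[(round(d['p'],2),[int(v) for v in d['point']],int(d['mask'].sum())) for d in ctrl.outline_of(c,n)[:5]])
E
```

```text
time_s: 11.9
tool_pos: [0.6149, -0.1498, 0.1627]
tool_rot: [[-0.853, 0.522, 0.002], [0.522, 0.853, -0.002], [-0.003, -0.001, -1.0]]
ft_force: [-1.5, 0.1, 5.8]
width: 0.151
finger_force: 60.7
top ball1_center [(0.2, [211, 330], 177)]
top dish_center [(0.69, [248, 415], 1113)]
scene ball1_center []
scene dish_center [(0.47, [179, 300], 239)]
```

Yaw turned 40°. On to the second and third clicks.

```bash
python3 -m creep '[[[0,0,0,5,5],[0,0,0,10,5],[0,0,0,15,5],[0,0,0,20,5],[0,0,0,25,5],[0,0,0,30,5],[0,0,0,35,5],[0,0,0,40,5],[0,0,0,40,5],[0,0,0,40,5],[0,0,0,40,5],[0,0,0,40,5]]]'; python3 -m creep '[[[0,0,0,5,5],[0,0,0,10,5],[0,0,0,15,5],[0,0,0,20,5],[0,0,0,25,5],[0,0,0,30,5],[0,0,0,35,5],[0,0,0,40,5],[0,0,0,40,5],[0,0,0,40,5],[0,0,0,40,5],[0,0,0,40,5]]]'
python3 - <<'E'
from h import *
k=ctrl.calibration("wrist");im=ctrl.camera("wrist");cv2.imwrite("pics/w5.png",im)
R=np.array(ctrl.sense()['tool_rot']);print(np.degrees(np.arctan2(R[1,1],R[0,1])))
E
```

```text
time_s: 13.4
tool_pos: [0.614, -0.1505, 0.1627]
tool_rot: [[-0.317, 0.948, 0.0], [0.948, 0.317, -0.004], [-0.004, -0.001, -1.0]]
ft_force: [-2.7, -1.8, 6.3]
width: 0.151
finger_force: 60.8
time_s: 14.6
tool_pos: [0.6128, -0.1505, 0.1627]
tool_rot: [[0.367, 0.93, -0.002], [0.93, -0.367, -0.004], [-0.004, -0.001, -1.0]]
ft_force: [-6.5, -2.1, 8.2]
width: 0.152
finger_force: 60.9
-21.5141182013698
```

```bash
python3 -m creep '[[[0,0,0,0,20],[0,0,0,0,45],[0,0,0,0,45],[0,0,0,0,45],[0,0,-20,0,45],[0,0,-60,0,45],[0,0,-100,0,45],[0,0,-140,0,45],[0,0,-140,0,45],[0,0,-140,0,45]]]'
python3 - <<'E'
from h import *
go([.36,.28,.30],8.6)
E
```

```text
time_s: 15.65
tool_pos: [0.6154, -0.149, 0.3024]
tool_rot: [[0.365, 0.931, 0.004], [0.931, -0.365, -0.001], [0.0, 0.004, -1.0]]
ft_force: [-0.3, 1.2, -1.0]
width: 0.529
finger_force: 0.0
shift [ 306.  -394.5    0.9] turn -30.0
```

```bash
python3 -m creep '[[[25,-32,0,0,45],[50,-65,0,0,45],[78,-100,0,0,45],[105,-135,0,0,45],[135,-175,0,0,45],[165,-213,0,0,45],[195,-252,0,0,45],[225,-290,0,0,45],[255,-329,0,0,45],[285,-367,0,0,45],[306,-394,0,0,45],[306,-394,0,0,45]]]'
python3 - <<'E'
from h import *
im=ctrl.camera("top");cv2.imwrite("pics/t6.png",cv2.resize(im[100:230,320:440],None,fx=4.6,fy=4.6,interpolation=cv2.INTER_CUBIC))
print([(round(d['p'],2),[int(v) for v in d['point']]) for d in ctrl.outline_of("top","ball1_center")],[(round(d['p'],2),[int(v) for v in d['point']]) for d in ctrl.outline_of("top","dish_center")])
E
```

```text
time_s: 16.85
tool_pos: [0.3564, 0.2827, 0.2984]
tool_rot: [[0.36, 0.933, -0.004], [0.933, -0.36, -0.001], [-0.002, -0.004, -1.0]]
ft_force: [0.8, -0.9, -0.9]
width: 0.525
finger_force: 0.0
[] [(0.88, [248, 416]), (0.87, [200, 453]), (0.59, [210, 378])]
```

View pics/t6.png

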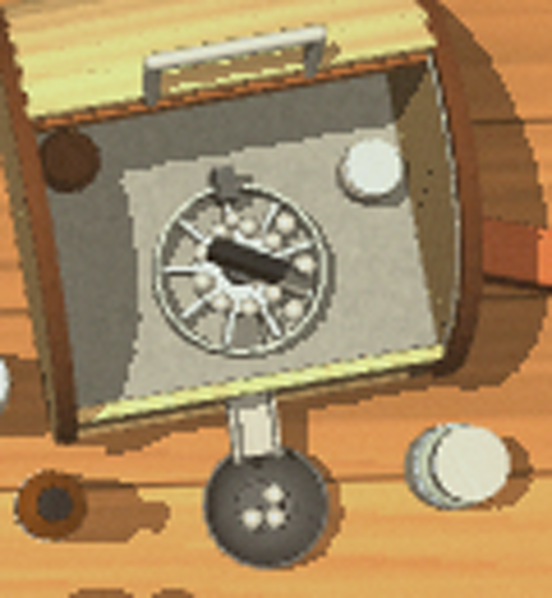

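Three balls lie in the dish at crop px (250–275, 493–518), the shutter is up, the paddle is turned 120° and the arm is clear.

```bash
python3 -m creep '[[[0,0,0,0,45],[0,0,0,0,45],[0,0,0,0,45],[0,0,0,0,45],[0,0,0,0,45],[0,0,0,0,45],[0,0,0,0,45],[0,0,0,0,45]]]' | head -1; python3 -c "
from cell import ctrl
print(ctrl.job_done())"
```

```text
time_s: 17.8
the job is handed in; nothing more can be done
None
```

The job is handed in at about 17.8 s (verdict not shown): the shutter stays open, the knob is turned three clicks (120°), three balls are in the dish, and nothing else looked moved in the last picture.

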